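# Seat a keyed token die by feel and close the clamp over it

## Robot

A 6-joint arm with a two-finger parallel gripper is mounted at the origin on the work surface. World frame = base frame: x ahead of the robot, y to its left, z up, the work surface at z = 0. Lengths are in mm, angles in rad, forces in N, time in s.
With the tool pointing down it reaches from about 300 to 775 mm from the base axis. Payload 14.6 kg.
Tool frame: the origin (TCP) lies between the finger pads; the fingertips stand 25 mm ahead of it and the grasp point (between the pads) lies 6 mm ahead of it; z points along the fingers, y is the line along which they close (so a half turn about z gives the same grasp; the last joint's range is limited). The gripper opens to 94 mm and grips with 3 to 60 N. Pads are 16 mm wide; open, the fingers measure 119 mm over their backs; the gripper's body (75 mm by 177 mm) begins 78 mm behind the grasp point.
Start: joints at [-0.067, 0.3, 1.521, -0, 1.321, -0.067], TCP at [549.99, -0.002, 230.446] pointing down, gripper open.
Joint ranges: [-3.03, 3.03], [-0.79, 2.21], [0.23, 2.52], [-1.04, 4.18], [0, 3.07], [-2.55, 2.55]. Speed limits (rad/s): [2.22, 2.22, 2.57, 3.14, 3.14, 3.14].

## Interface

Orientations are given as [roll, pitch, yaw] about the fixed x, y, z axes, in that order (R = Rz(yaw) Ry(pitch) Rx(roll)).
In Python, from cell import manip gives the robot as it stands. The module is installed in compiled form; this text tells all that it offers.
- The arm moves only by the tool step_arm, never from a script. Its argument "series" is one flat list of numbers, 5 for each row, row after row: the shift along the world's x, y, z in mm, then the turn about the world's z in rad, then the closure, from 0 (fully open) to 1 (shut). In form: [dx, dy, dz, spin, jaw, dx, dy, dz, spin, jaw, ...]. A call has 1 to 20 rows; each row shifts and turns the commanded pose from where the row before left it; what a row does not reach is not made up. A row lasts 1/8 s, in which the tool goes at most 62.5 mm and 10.7 degrees, less where a joint would pass 70% of its speed; a pose out of reach is approached as far as the arm can. A call is refused whole if a number of a shift passes 62.5 or a number of a turn 0.188, either way. A call with a gripper value outside its range is refused whole. The fingers move at their own pace and stop on an object; "squeeze" is the grip in N (left out, the last holds). Time passes only in rows, so rows that do not move let the fingers close. It gives the time, the measured TCP pose, the force, the opening and the grip force at its end, in the units of the state.
- manip.read_state(): the state, without advancing time (a new reading comes with each control period).
- manip.camera(name): name is "scene" or "side" or "wrist"; returns (picture, depth): 400x640x3 uint8, blue, green, red; 400x640 float32, mm along the optical axis (not along the pixel's ray), 0 where there is no reading.
- manip.camera_info(name): a dict with "fovy" (degrees; the focal length in pixels is half the picture's height over the tangent of half this angle, whatever the lens; pixels are square), "cx", "cy" (the principal point, pixels), "eye" and "orientation" of the camera in the world. Camera axes: x right, y down, z forward; pixel columns grow to the right and rows downward; lengths in mm; the calibration is good to about 2 mm. A picture is of the moment at which its call begins: read the wrist's pose just before it. camera_info takes no time and is no camera call; for the wrist camera it gives the pose at the moment of the call.
- manip.sign_off(): hands the job in; it is judged then, once.
The state is a dict: "clock": time; "joints": joint angles; "qd": joint speeds; "effort": joint torques, N m; "eef_pos": TCP position; "eef_rot": TCP orientation; "wrist_force": force on the tool from outside, world axes, zero at the start; "moment": the same for the moment, N m; "finger_gap": finger opening in mm; "finger_force": force on a finger pad.
Only numpy, scipy, OpenCV 4.12 (cv2) and the standard library are available. Lean on these libraries where they do the work, as an engineer would, in place of code of your own. Each camera call takes 0.05 s, during which the arm holds its last target. There are 200 camera calls.

## Task

Get the stamping block ready: lift the copper die off its ring stand, lower it gently into the round nest of the wooden block and, pressing only lightly, turn it until its key drops into the slot in the nest floor and it sits fully home. Only then swing the hinged clamp frame down over it until it is fully closed, and let go. Never force the die or the clamp, and leave the other things on the table where they are.

Things in the scene. Friction and masses are not known exactly. Their poses are not given: they have to be found in the camera images.
- die_grip (a point): Middle of the brass stem of the loose copper die: 22 mm above the disc's top, 54 mm above the underside of the key. The stem is 24 mm along the die's x, 16 mm along its y (grip it so), 44 mm high; z is up. It starts with its disc resting on a light wooden ring stand (68 mm across, 14 mm high); another such stand holds the dark spare die, and which stand is which varies.
- block: Fixed dark wooden stamping block, 148 mm along its x, 120 mm along its y, 50 mm high; origin at the centre of its underside, z up. The round nest (60 mm across, 20 mm deep) opens in its top, 29 mm towards -x (nearer the robot) of its centre; two hinge cheeks 20 mm high stand at its +x side.
- nest (a point): Centre of the nest's aluminium floor, 30 mm above the block's underside; axes as the block's. A slot for the key (45 x 14 mm, 10 mm deep) runs through it in an unmeasured direction within 0.75 rad (43 deg) either way of the block's x; it does not turn. The key enters within 5 to 7 deg. Home, the disc lies on the floor and die_grip is 46 mm above this point; off the slot it stands 8 mm higher.
- clamp (a joint): Angle of the clamp frame, rad: 0 fully closed (level, its two bars either side of the stem, 1 mm above the disc of a die that is home), 1.57 upright, 1.95 at most. Starts open at 1.75 to 1.9. Stiff friction hinge (about 0.4 N m), stays where left; cannot close on a die that stands high. Steel bars 10 mm wide, 8 mm thick, 36 mm apart.
- clamp_grip (a point): Middle of the clamp's red round grip, a short cylinder lying along the block's y (30 mm long, 24 mm thick), 152 mm from the hinge axis; pinched on its two flat ends it pivots between the fingers. A 14 mm wide tongue joins it to the frame's crossbar, whose edge is 31 mm away. With the clamp closed its middle lies 32 mm in front (-x) of the block's front face, 59 mm up.
- clamp_hinge (a point): Middle of the hinge axis, which runs along the block's y, 59 mm above the block's underside and 75 mm to the +x side of the nest's centre; axes as the block's. At clamp angle a the red grip is at 152 mm times (-cos a, 0, sin a) from here.
- spare: Bystander: spare die with dark steel disc and black stem, same size as the copper one but without a key, on the other ring stand. Origin 8 mm below its disc's underside.
- mallet: Bystander: wooden mallet lying down, 210 mm long; origin on the table under its handle.
- loupe: Bystander: round magnifier, 52 mm across, 12 mm high, with a black handle along its -x; origin under the lens.
- token0: Bystander: terracotta token, 28 mm across, 9 mm thick; origin under its centre.
- token1: Bystander: terracotta token as token0.
- token2: Bystander: terracotta token as token0.
- die: The same die, about 0.4 kg: a copper-coloured disc 56 mm across, 24 mm thick, brass bar stem on top, and below the disc a steel key bar 40 mm along the die's x, 10 mm along its y, standing 8 mm down, the same after half a turn. Origin under its centre, at the key's underside. More than 45 N between the die and the block or clamp damages it.

How it is judged:
By the outcome, as a careful person would: the job done as asked, in the order asked, and still so for the second after the job is handed in, with the robot touching nothing.
It also fails if it takes over 72 s, if anything falls off the work surface, if the arm or the gripper's body presses on something with over 40 N, if the wrist force passes 120 N, or if a joint passes its speed limit or range.

## Working session

There is one attempt and no reset: what is moved stays moved. The work goes in short steps, Python scripts to look and compute and a tool call to move; the robot and the scene stay as the last step left them, time stands still between calls to the robot, and variables do not carry over. Pictures are saved under pics/ and viewed, at most 10 in all, crops included, and the job is handed in when it is done.

Besides the shell and the picture viewer there is one more tool, called after ">>>" as a command line: name --argument value ..., lists and objects as JSON in quotes. step_arm: Moves the arm, as the interface text tells. Its arguments: {"type":"object","properties":{"series":{"type":"array"},"squeeze":{"type":"number"}},"required":["series"]}

```bash
mkdir -p pics
cat > h.py <<'E'
import numpy as np, cv2
from cell import manip
from scipy.spatial.transform import Rotation as R
def shot(n):
    i=manip.camera_info(n); p,d=manip.camera(n); return p,d,i
def rot(i):
    o=np.array(i["orientation"],float)
    return o if o.shape==(3,3) else R.from_euler('xyz',o).as_matrix()
def pts(d,i):
    f=d.shape[0]/2/np.tan(np.radians(i["fovy"])/2)
    v,u=np.mgrid[:d.shape[0],:d.shape[1]]
    c=np.stack([(u-i["cx"])/f*d,(v-i["cy"])/f*d,d],-1)
    return c@rot(i).T+np.array(i["eye"])
E
python3 - <<'E'
from h import *
for n in("scene","side","wrist"):
    p,d,i=shot(n); print(n,i); cv2.imwrite(f"pics/{n}0.png",p); np.savez(f"{n}0.npz",p=p,d=d,P=pts(d,i))
print(manip.read_state())
a=cv2.imread("pics/scene0.png");b=cv2.imread("pics/side0.png")
E
```

```text
scene {'fovy': 42.72932365962001, 'cx': 322.8601941753844, 'cy': 201.68254872925485, 'eye': array([1807.48851079,  197.93287042,  969.95554939]), 'orientation': array([-2.19477666e+00, -5.78489465e-04,  1.74620788e+00])}
side {'fovy': 45.27260273818835, 'cx': 320.22966450085005, 'cy': 204.03092284841514, 'eye': array([ -35.47113464, -959.60339661,  745.33784404]), 'orientation': array([-2.11997549, -0.019289  , -0.56167949])}
wrist {'fovy': 61.82163864887126, 'cx': 315.067168866046, 'cy': 200.00263607218642, 'eye': array([551.11853774,  82.01660768, 384.22807747]), 'orientation': array([ 2.85706524e+00,  1.30405729e-03, -3.47918884e-04])}
{'clock': 0.15, 'joints': array([-6.66163940e-02,  3.00315934e-01,  1.52139592e+00, -3.65939202e-05,
        1.32070664e+00, -6.66179259e-02]), 'qd': array([-0.00072114, -0.00162831, -0.00126163, -0.00014886, -0.00249241,
        0.00193244]), 'effort': array([-2.50185103e-04, -5.31960297e+01, -3.52822959e+01,  7.07691838e-02,
        2.35654798e-02, -3.66386917e-05]), 'eef_pos': array([ 5.49835428e+02, -9.69912358e-03,  2.30049771e+02]), 'eef_rot': array([-3.14076629e+00, -1.96057118e-05,  1.57080692e+00]), 'wrist_force': array([ 0.56920531, -0.32543131, -0.35850944]), 'moment': array([ 0.04189811, -0.02328138, -0.0609272 ]), 'finger_force': 0.0, 'finger_gap': 94.27495045743787}
```

View pics/scene0.png

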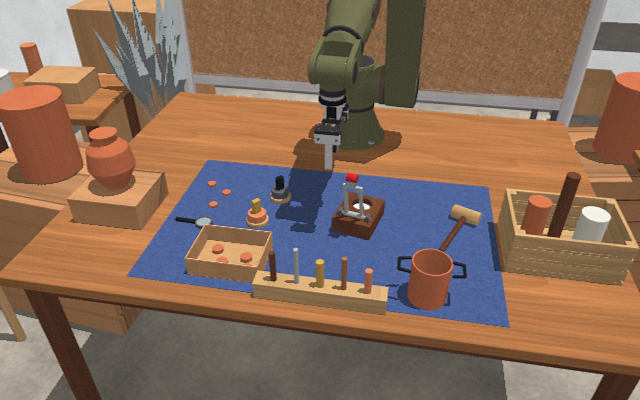

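View pics/side0.png

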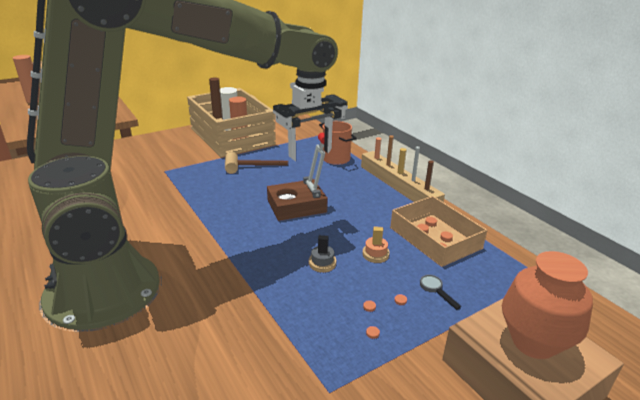

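The scene view shows the copper die at (257,212), the spare at (280,190), and the block at (358,212) with the clamp upright and its red grip at (352,178). The side view shows the copper die at (376,245), the block at (297,198) and the red grip at (322,135). Next I measure with depth.

Run:
```python
from h import *
for n,die,blk,red in(("scene",(257,212),(358,212),(352,178)),("side",(376,245),(297,198),(322,135))):
    z=np.load(n+"0.npz");P=z["P"];p=z["p"];hsv=cv2.cvtColor(p,cv2.COLOR_BGR2HSV)
    def win(c,r):
        m=np.zeros(p.shape[:2],bool);m[c[1]-r:c[1]+r,c[0]-r:c[0]+r]=1;return m
    m=win(die,22)&(P[...,2]>74)&(P[...,2]<90)
    q=P[m];print(n,"stemtop",len(q),q.mean(0),np.ptp(q,0))
    r=cv2.minAreaRect(q[:,:2].astype(np.float32));print(r)
    m=win(die,22)&(P[...,2]>34)&(P[...,2]<42);q=P[m];print("disc",len(q),q.mean(0),q.min(0),q.max(0))
    m=win(blk,40)&(P[...,2]>46)&(P[...,2]<54);q=P[m]
    r=cv2.minAreaRect(q[:,:2].astype(np.float32));print("blk",len(q),r)
    m=win(red,12)&((hsv[...,0]<5)|(hsv[...,0]>174))&(hsv[...,1]>180)&(P[...,2]>150);q=P[m];print("red",len(q),np.median(q,0),q.min(0),q.max(0))
z=np.load("wrist0.npz");P=z["P"];m=(P[...,2]>46)&(P[...,2]<54)
n,l,s,c=cv2.connectedComponentsWithStats(m.astype(np.uint8))
for k in range(1,n):
    if s[k,4]>300: print("wrist",s[k],cv2.minAreaRect(P[l==k][:,:2].astype(np.float32)),P[l==k].mean(0))
```

```text
scene stemtop 36 [ 619.31961076 -218.12376672   80.06514654] [29.09148594 24.11150563 10.06310902]
((619.6044311523438, -217.3897705078125), (21.40317153930664, 26.621490478515625), 40.46342086791992)
disc 149 [ 612.80581046 -213.19508724   37.2929953 ] [ 492.49556789 -245.95969875   34.03284248] [ 731.20825951 -178.22657117   41.97289095]
blk 635 ((562.6504516601562, 86.41950225830078), (121.8977279663086, 155.65025329589844), 76.89851379394531)
red 83 [643.75777446  71.81583895 211.68208374] [631.88113522  57.74382573 199.38302867] [653.52232424  86.02837856 219.76776984]
side stemtop 51 [ 611.91801721 -219.940737     80.1594374 ] [23.31486888 22.31222111 10.06199498]
((614.9403076171875, -218.61981201171875), (18.750091552734375, 23.777482986450195), 45.00093460083008)
disc 179 [ 609.26264363 -223.79945444   37.40469626] [ 585.47785874 -248.15202568   34.06694054] [ 642.37086572 -191.61763978   41.62227933]
blk 799 ((557.627197265625, 87.11759948730469), (128.80567932128906, 149.02589416503906), 77.73880004882812)
red 36 [626.10135367  68.1150987  214.94264786] [618.49140774  55.86884225 203.41722936] [640.48249079  86.97290978 221.36317219]
wrist [  239     9   179   165 13855] ((560.0108642578125, 87.6047592163086), (120.39266204833984, 148.4208221435547), 77.45820617675781) [552.7084801   93.06142735  50.12940309]
wrist [377  89  30  46 826] ((623.7626342773438, 74.94573211669922), (43.081111907958984, 18.344528198242188), 77.52230072021484) [623.91761743  74.85626741  50.15798909]
wrist [ 600  148   40  157 2956] ((879.8053588867188, -56.321434020996094), (40.653480529785156, 183.91256713867188), 14.488058090209961) [888.05011895 -66.67762151  49.7533015 ]
```

View pics/wrist0.png

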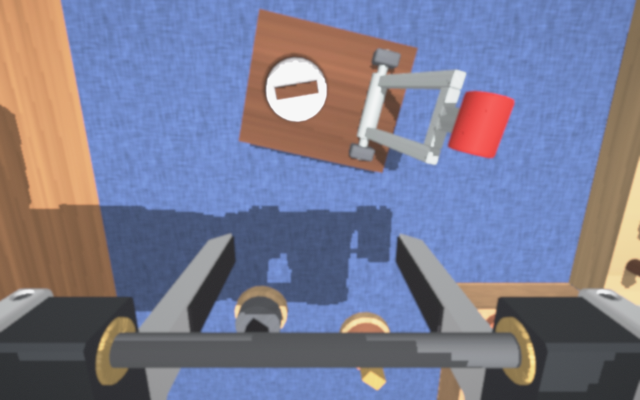

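The wrist view shows the nest centred at about (296,89), with the slot running (276,93)–(318,86). The block is at the top, the clamp frame on its right and the red grip at (481,124). I'll measure the slot angle while moving over the die.

Run:
```python
from h import *
z=np.load("wrist0.npz");P=z["P"];p=z["p"]
m=np.zeros(p.shape[:2],bool);yy,xx=np.mgrid[:400,:640];m=(xx-296)**2+(yy-89)**2<26**2
s=m&(p.max(2)<170)
n,l,st,c=cv2.connectedComponentsWithStats(s.astype(np.uint8));k=1+np.argmax(st[1:,4])
i=manip.camera_info("wrist");f=200/np.tan(np.radians(i["fovy"])/2);Rm=rot(i)
v,u=np.nonzero(l==k);r=np.stack([(u-i["cx"])/f,(v-i["cy"])/f,np.ones(len(u))],1)@Rm.T
q=i["eye"]+r*((30-i["eye"][2])/r[:,2])[:,None]
print(st[k],cv2.minAreaRect(q[:,:2].astype(np.float32)),q.mean(0))
w=m&(P[...,2]>27)&(P[...,2]<33);print(cv2.minEnclosingCircle(P[w][:,:2].astype(np.float32)),w.sum())
```

```text
[275  81  43  18 495] ((531.5497436523438, 94.70101928710938), (41.796539306640625, 11.63474178314209), 8.90514850616455) [531.39026645  94.71001732  30.        ]
((531.384521484375, 94.70410919189453), 26.122299194335938) 1456
```

>>> step_arm --series '[13,-43,0,0,0,13,-43,0,0,0,13,-43,0,0,0,13,-43,0,0,0,13,-43,0,0,0,0,0,0,0,0,0,0,0,0,0]'

```text
clock: 1.02
eef_pos: [614.8, -214.5, 230.1]
eef_rot: [-3.141, -0.0, 1.571]
wrist_force: [0.4, -0.5, -0.1]
finger_gap: 94.3
finger_force: 0.0
```

Run:
```python
from h import *
p,d,i=shot("wrist");P=pts(d,i);cv2.imwrite("pics/wrist1.png",p);np.savez("wrist1.npz",p=p,d=d,P=P)
print(manip.read_state()["eef_pos"],manip.read_state()["eef_rot"])
for a,b in((79,86),(35,41)):
    m=((P[...,2]>a)&(P[...,2]<b)).astype(np.uint8);n,l,s,c=cv2.connectedComponentsWithStats(m)
    for k in range(1,n):
        if s[k,4]>200: print(s[k],cv2.minAreaRect(P[l==k][:,:2].astype(np.float32)),P[l==k].mean(0),p[l==k].mean(0))
```

```text
[ 614.8884049  -214.09589402  230.34421665] [-3.14126322e+00 -3.15258735e-04  1.57153608e+00]
[152 141  31  29 479] ((481.0019836425781, -178.8205108642578), (15.908498764038086, 24.35123062133789), 50.788814544677734) [ 481.57493885 -178.724908     81.96352389] [60.4697286  55.67014614 55.6743215 ]
[302 183  29  27 421] ((616.6929321289062, -217.83343505859375), (16.13397789001465, 23.861188888549805), 52.50342559814453) [ 616.63732954 -217.25949062   82.00345314] [133.27790974 213.0760095  239.06175772]
[574   0  28 111 513] ((876.4501342773438, -90.829833984375), (98.2220687866211, 3.4222774505615234), 89.99724578857422) [876.47476025 -88.48267831  38.08420073] [ 90.12475634 117.38791423 139.00779727]
[414 111  14 127 227] ((726.5267333984375, -208.89971923828125), (136.20057678222656, 1.5233901739120483), 89.79890441894531) [ 726.49832423 -204.24584972   38.05851998] [ 89.03524229 114.85462555 142.31718062]
[457 116 116 171 886] ((864.1329345703125, -258.5311584472656), (211.8515167236328, 81.95963287353516), 64.4148178100586) [ 861.77294152 -257.57173527   38.09231627] [ 91.43453725 118.70654628 147.51241535]
[ 159  122   54   54 1412] ((482.95196533203125, -178.6390838623047), (51.985015869140625, 55.19397735595703), 11.939833641052246) [ 487.76416568 -175.98255696   38.10401496] [130.82082153 125.1203966  122.81090652]
[ 291  160   52   51 1394] ((617.30078125, -217.8494873046875), (55.03048324584961, 54.751495361328125), 88.87428283691406) [ 616.75095272 -213.2114866    38.03336075] [147.67862267 192.36944046 242.85222382]
```

View pics/wrist1.png

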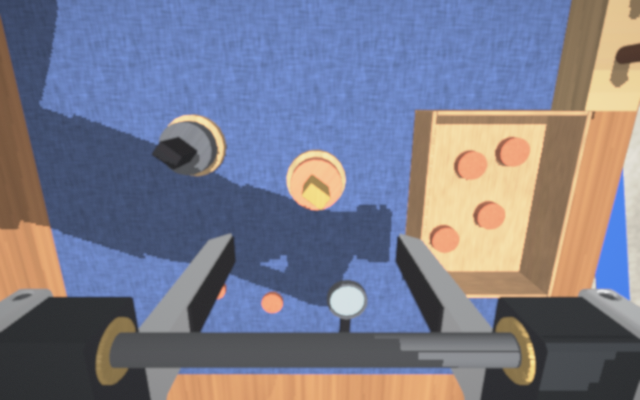

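The die is directly below: stem top at (316,192), measured at (617.0,−217.8,82) with its x axis at −37.5°. The heights and sizes match the given ones. The slot is at +8.9° and the nest at (531.5,94.6).

>>> step_arm --series '[2,-2.8,-26,0.183,0.2,0,0,-26,0.183,0.4,0,0,-26,0.183,0.4,0,0,-26,0.184,0.4,0,0,-26,0.183,0.4,0,0,-18,0,0.4,0,0,-16,0,0.4,0,0,0,0,0.4,0,0,0,0,1,0,0,0,0,1,0,0,0,0,1,0,0,0,0,1]' --squeeze 25

```text
clock: 2.58
eef_pos: [617.0, -217.9, 66.7]
eef_rot: [3.141, 0.0, 2.487]
wrist_force: [-0.0, 0.9, -0.3]
finger_gap: 20.0
finger_force: 0.0
```

>>> step_arm --series '[0,0,0,0,1,0,0,0,0,1,0,0,0,0,1,0,0,8,0,1,0,0,12,0,1,0,0,20,0,1,0,0,24,0,1,0,0,0,0,1]'

```text
clock: 3.58
eef_pos: [617.9, -218.1, 133.4]
eef_rot: [3.14, 0.004, 2.487]
wrist_force: [0.7, 0.5, -4.0]
finger_gap: 15.8
finger_force: 25.0
```

>>> step_arm --series '[0,0,15,0,1,-10.7,39,0,0.1,1,-10.7,39,0,0.1,1,-10.7,39,0,0.1,1,-10.7,39,0,0.1,1,-10.7,39,0,0.1,1,-10.7,39,0,0.1,1,-10.7,39,0,0.1,1,-10.7,39.4,0,0.11,1,0,0,0,0,1,0,0,0,0,1,0,0,0,0,1]'

```text
clock: 5.08
eef_pos: [531.6, 93.7, 145.5]
eef_rot: [-3.141, -0.0, -2.988]
wrist_force: [-0.3, 0.2, -2.8]
finger_gap: 15.8
finger_force: 25.0
```

Run:
```python
from h import *
s=manip.read_state();print(s["eef_pos"],s["eef_rot"],s["wrist_force"])
p,d,i=shot("wrist");P=pts(d,i);cv2.imwrite("pics/wrist2.png",p);np.savez("wrist2.npz",p=p,d=d,P=P)
e=s["eef_pos"];near=np.hypot(P[...,0]-e[0],P[...,1]-e[1])<45
zt=e[2]-6-22
m=near&(abs(P[...,2]-zt)<3);q=P[m];print("disc",m.sum(),q.mean(0),cv2.minEnclosingCircle(q[:,:2].astype(np.float32)))
m=(abs(P[...,2]-50)<3).astype(np.uint8);n,l,st,c=cv2.connectedComponentsWithStats(m)
for k in range(1,n):
    if st[k,4]>500:print(cv2.minAreaRect(P[l==k][:,:2].astype(np.float32)),st[k])
```

```text
[531.63013524  93.73878108 145.47744406] [-3.14145278e+00 -7.92252416e-05 -2.98809635e+00] [-0.26403418  0.15625685 -2.81495645]
disc 2751 [517.80065204  91.56679903 116.83802868] ((530.21337890625, 93.5453872680664), 27.801713943481445)
((560.2518310546875, 88.46234893798828), (120.42516326904297, 148.96414184570312), 77.39885711669922) [  207   127   204   170 11558]
```

View pics/wrist2.png

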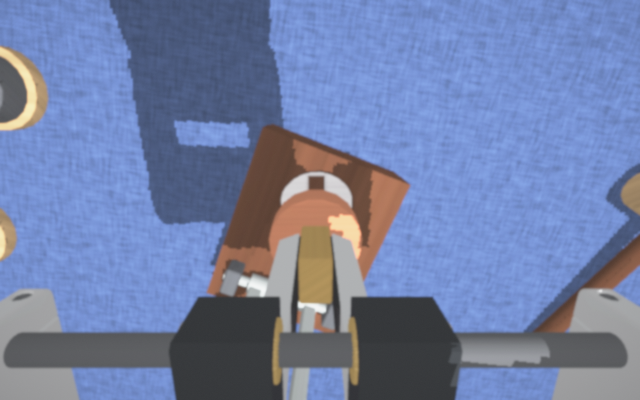

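The picture shows the die held above the nest, with the slot visible at (316,182) in line with the tool. The disc needs about (+1.3,+1.1) mm to centre it. Next I lower it.

>>> step_arm --series '[1.3,1.1,-10,0,1,0,0,-12,0,1,0,0,-10,0,1,0,0,-5.4,0,1,0,0,-3,0,1,0,0,-2,0,1,0,0,-1.5,0,1,0,0,-1.5,0,1,0,0,-1.5,0,1,0,0,-1.5,0,1,0,0,0,0,1]'

```text
clock: 6.5
eef_pos: [532.7, 95.7, 96.9]
eef_rot: [3.142, -0.0, -2.986]
wrist_force: [0.0, 0.5, -3.1]
finger_gap: 15.9
finger_force: 25.0
```

>>> step_arm --series '[0,0,-1.5,0,1,0,0,-1.5,0,1,0,0,-1.5,0,1,0,0,-1.5,0,1,0,0,-1,0,1,0,0,-1,0,1,0,0,0,0,1]'

```text
clock: 7.38
eef_pos: [532.7, 95.7, 89.0]
eef_rot: [-3.142, -0.0, -2.986]
wrist_force: [-0.6, 0.1, -2.7]
finger_gap: 15.9
finger_force: 25.0
```

>>> step_arm --series '[0,0,-1,0,1,0,0,-1,0,1,0,0,-0.5,0,1,0,0,0,0,1]'

```text
clock: 7.88
eef_pos: [532.7, 95.7, 86.5]
eef_rot: [-3.142, -0.0, -2.986]
wrist_force: [0.5, 0.2, -3.3]
finger_gap: 15.8
finger_force: 25.0
```

Key is in the slot with no resistance. I'll lower it the rest of the way.

>>> step_arm --series '[0,0,-1,0,1,0,0,-1,0,1,0,0,-0.7,0,1,0,0,-0.5,0,1,0,0,0,0,1]'

```text
clock: 8.5
eef_pos: [532.7, 95.7, 83.3]
eef_rot: [-3.142, -0.0, -2.986]
wrist_force: [-0.9, -0.2, -3.6]
finger_gap: 16.0
finger_force: 25.0
```

>>> step_arm --series '[0,0,-0.5,0,1,0,0,-0.5,0,1,0,0,-0.3,0,1,0,0,0,0,1]'

```text
clock: 9.0
eef_pos: [532.7, 95.7, 82.5]
eef_rot: [-3.142, 0.0, -2.986]
wrist_force: [-3.7, -0.7, 5.3]
finger_gap: 16.0
finger_force: 25.0
```

Contact at the home height (82.5). I release and back off upward, and meanwhile measure the red grip from the first wrist picture.

>>> step_arm --series '[0,0,0,0,0.6,0,0,0,0,0.6,0,0,0,0,0.6,0,0,0,0,0.6,0,0,15,0,0.6,0,0,30,0,0.5,0,0,40,0,0.5,0,0,40,0,0.5,0,0,40,0,0.5,0,0,35,0,0.5,0,0,0,0,0.5]'

```text
clock: 10.38
eef_pos: [533.3, 95.8, 285.7]
eef_rot: [-3.141, 0.006, -2.986]
wrist_force: [0.2, 0.6, 0.1]
finger_gap: 47.3
finger_force: 0.0
```

Run:
```python
from h import *
from scipy.optimize import least_squares
z=np.load("wrist0.npz");P=z["P"];p=z["p"];h=cv2.cvtColor(p,cv2.COLOR_BGR2HSV)
m=((h[...,0]<4)|(h[...,0]>175))&(h[...,1]>200)&(P[...,2]>190);m[:,:430]=0
a=np.radians(-12.55);ex=np.array([np.cos(a),np.sin(a)]);ey=np.array([-ex[1],ex[0]])
n=np.array([531.8,94.7]);q=P[m];X=(q[:,:2]-n)@ex;Y=(q[:,:2]-n)@ey;Z=q[:,2]
print(m.sum(),X.min(),X.max(),Y.min(),Y.max(),Z.min(),Z.max())
k=(Y>np.percentile(Y,5))&(Y<np.percentile(Y,95))
r=least_squares(lambda c:np.hypot(X[k]-c[0],Z[k]-c[1])-12,[110,205],loss="soft_l1");print(r.x,r.cost, np.hypot(r.x[0]-75,r.x[1]-59),np.arctan2(r.x[1]-59,75-r.x[0]))
p,d,i=shot("wrist");Q=pts(d,i);cv2.imwrite("pics/wrist3.png",p)
s=manip.read_state();print(s["eef_pos"])
for lo,hi in((95,101),(50.1,57)):
    m=(np.hypot(Q[...,0]-n[0],Q[...,1]-n[1])<40)&(Q[...,2]>lo)&(Q[...,2]<hi);print(m.sum(),Q[m].mean(0) if m.any() else 0)
```

```text
Traceback (most recent call last):
ValueError: zero-size array to reduction operation minimum which has no identity
```

Run:
```python
from h import *
from scipy.optimize import least_squares
z=np.load("wrist0.npz");P=z["P"];p=z["p"];h=cv2.cvtColor(p,cv2.COLOR_BGR2HSV)
print(p[124,481],h[124,481],P[124,481])
m=(p[...,2]>120)&(p[...,1]<70)&(p[...,0]<80)&(P[...,2]>150);m[:,:430]=0;m[:,530:]=0;m[180:]=0
a=np.radians(-12.55);ex=np.array([np.cos(a),np.sin(a)]);ey=np.array([-ex[1],ex[0]])
n=np.array([531.8,94.7]);q=P[m];X=(q[:,:2]-n)@ex;Y=(q[:,:2]-n)@ey;Z=q[:,2]
if len(X):
    print(m.sum(),X.min(),X.max(),Y.min(),Y.max(),Z.min(),Z.max())
    k=(Y>np.percentile(Y,5))&(Y<np.percentile(Y,95))
    r=least_squares(lambda c:np.hypot(X[k]-c[0],Z[k]-c[1])-12,[110,205],loss="soft_l1");print(r.x,r.cost, np.hypot(r.x[0]-75,r.x[1]-59),np.arctan2(r.x[1]-59,75-r.x[0]))
p,d,i=shot("wrist");Q=pts(d,i);cv2.imwrite("pics/wrist3.png",p)
s=manip.read_state();print(s["eef_pos"])
for lo,hi in((95,108),(50.1,64)):
    m=(np.hypot(Q[...,0]-n[0],Q[...,1]-n[1])<40)&(Q[...,2]>lo)&(Q[...,2]<hi);print(m.sum(),Q[m].mean(0),np.median(Q[m],0))
```

```text
[ 91  95 244] [  1 160 244] [631.58666237  71.86572544 217.84859979]
557 21.612948681062264 97.64464566703418 -14.543291614031768 13.397485496309116 204.33204340811622 384.2280774675768
[107.2125069  208.21333853] 956.5488887217366 152.65079756143152 1.7834155757138066
[532.78048469  95.72422094 283.57102311]
346 [531.94444021  95.80992873  98.03072811] [532.05273917  95.74820876  98.05700132]
2052 [529.6562405   94.99355237  52.84477432] [527.9845057   93.70922527  53.37406096]
```

View pics/wrist3.png

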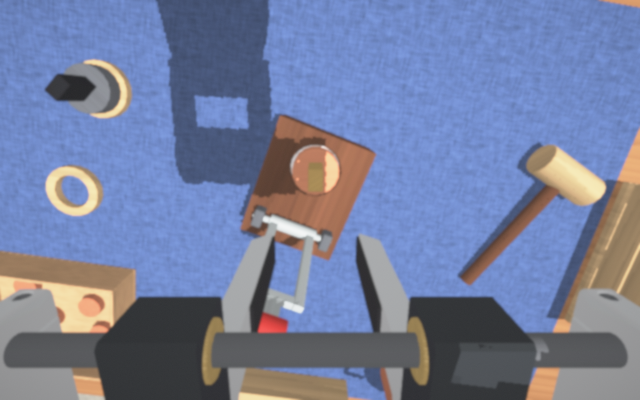

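The picture shows the die seated in the nest at (316,165); stem top z=98.0 and disc top about 53.4, so it is fully home. The red grip is half hidden at (270,325), so I'll clean up its fit from the first wrist picture.

Run:
```python
from h import *
from scipy.optimize import least_squares
z=np.load("wrist0.npz");P=z["P"];p=z["p"].astype(int)
m=(p[...,2]>1.8*p[...,1])&(p[...,2]>1.8*p[...,0])&(P[...,2]>170)&(P[...,2]<230);m[:,:430]=0;m[:,530:]=0;m[180:]=0
a=np.radians(-12.55);ex=np.array([np.cos(a),np.sin(a)]);ey=np.array([-ex[1],ex[0]])
n=np.array([531.8,95.0]);q=P[m];X=(q[:,:2]-n)@ex;Y=(q[:,:2]-n)@ey;Z=q[:,2]
print(m.sum(),X.min(),X.max(),np.percentile(Y,[0,2,50,98,100]),Z.min(),Z.max())
k=abs(Y-np.median(Y))<12
r=least_squares(lambda c:np.hypot(X[k]-c[0],Z[k]-c[1])-12,[110,205],loss="soft_l1")
c=r.x;print(c,r.cost/k.sum(),np.hypot(c[0]-75,c[1]-59),np.arctan2(c[1]-59,75-c[0]),n+c[0]*ex)
```

```text
2946 94.54632306284562 115.59989033316772 [-15.46709739 -14.64666327  -0.41259561  12.97069326  13.90281373] 203.0715166652128 221.52823147369054
[107.03892564 207.42907047] 0.15376212304207718 151.84756078646836 1.7833880775146238 [636.28141849  71.74135018]
```

>>> step_arm --series '[25,-6,0,-0.094,0.35,26,-6,0,-0.094,0.35,26,-6,0,-0.093,0.35,26.5,-6.5,0,-0.093,0.35,0,0,-15,0,0.35,0,0,-15,0,0.35,0,0,0,0,0.35,0,0,0,0,0.35]'

```text
clock: 11.42
eef_pos: [636.0, 71.4, 252.6]
eef_rot: [3.141, 0.001, 2.924]
wrist_force: [-0.6, -0.4, -0.1]
finger_gap: 61.2
finger_force: 0.0
```

>>> step_arm --series '[0,0,-13,0,0.35,0,0,-13,0,0.35,0,0,-8,0,0.35,0,0,-5,0,0.35,0,0,0,0,0.35,0,0,0,0,1,0,0,0,0,1,0,0,0,0,1,0,0,0,0,1,0,0,0,0,1,0,0,0,0,1]' --squeeze 20

```text
clock: 12.8
eef_pos: [636.2, 70.7, 213.2]
eef_rot: [-3.141, 0.0, 2.922]
wrist_force: [-1.8, -4.7, 1.8]
finger_gap: 29.9
finger_force: 20.0
```

Run:
```python
import numpy as np
A=np.concatenate([1.783-0.105*np.arange(0,16),[0.13,0.06,0.0]]);a=np.radians(-12.55)
f=lambda t:np.array([-152*np.cos(t)*np.cos(a),-152*np.cos(t)*np.sin(a),152*np.sin(t)])
L=[f(t).round(1) for t in A];print(A)
print(", ".join("%.1f, %.1f, %.1f, 0, 1"%tuple(y-x+0.) for x,y in zip(L,L[1:])))
```

```text
[1.783 1.678 1.573 1.468 1.363 1.258 1.153 1.048 0.943 0.838 0.733 0.628
 0.523 0.418 0.313 0.208 0.13  0.06  0.   ]
-15.3, 3.5, 2.5, 0, 1, -15.6, 3.4, 0.9, 0, 1, -15.5, 3.5, -0.8, 0, 1, -15.4, 3.4, -2.5, 0, 1, -15.1, 3.4, -4.1, 0, 1, -14.5, 3.2, -5.7, 0, 1, -13.9, 3.1, -7.2, 0, 1, -13.0, 2.9, -8.7, 0, 1, -12.2, 2.7, -10.0, 0, 1, -11.0, 2.4, -11.3, 0, 1, -9.8, 2.2, -12.4, 0, 1, -8.4, 1.9, -13.4, 0, 1, -7.1, 1.6, -14.2, 0, 1, -5.6, 1.2, -14.9, 0, 1, -4.0, 0.9, -15.4, 0, 1, -1.9, 0.4, -11.7, 0, 1, -1.0, 0.3, -10.6, 0, 1, -0.3, 0.0, -9.1, 0, 1
```

>>> step_arm --series '[-15.3,3.5,2.5,0,1,-15.6,3.4,0.9,0,1,-15.5,3.5,-0.8,0,1,-15.4,3.4,-2.5,0,1,-15.1,3.4,-4.1,0,1,0,0,0,0,1]'

```text
clock: 13.55
eef_pos: [558.6, 88.2, 209.6]
eef_rot: [-3.141, 0.0, 2.923]
wrist_force: [-5.0, -6.1, 5.7]
finger_gap: 30.3
finger_force: 20.0
```

>>> step_arm --series '[-14.5,3.2,-5.7,0,1,-13.9,3.1,-7.2,0,1,-13.0,2.9,-8.7,0,1,-12.2,2.7,-10.0,0,1,-11.0,2.4,-11.3,0,1,-9.8,2.2,-12.4,0,1,-8.4,1.9,-13.4,0,1,0,0,0,0,1]'

```text
clock: 14.55
eef_pos: [475.3, 106.7, 139.4]
eef_rot: [-3.14, -0.003, 2.923]
wrist_force: [-6.6, -4.5, -2.7]
finger_gap: 30.4
finger_force: 20.0
```

>>> step_arm --series '[-7.1,1.6,-14.2,0,1,-5.6,1.2,-14.9,0,1,-4.0,0.9,-15.4,0,1,-1.9,0.4,-11.7,0,1,0,0,0,0,1]'

```text
clock: 15.18
eef_pos: [457.0, 110.8, 83.3]
eef_rot: [-3.141, -0.003, 2.923]
wrist_force: [-4.4, -4.0, -3.6]
finger_gap: 29.6
finger_force: 20.0
```

>>> step_arm --series '[-0.6,0.2,-6,0,1,-0.4,0.1,-5,0,1,-0.2,0,-4,0,1,-0.1,0,-2,0,1,0,0,0,0,1]'

```text
clock: 15.8
eef_pos: [456.0, 111.0, 67.0]
eef_rot: [-3.141, -0.002, 2.923]
wrist_force: [-5.4, -4.9, -3.2]
finger_gap: 29.8
finger_force: 20.0
```

>>> step_arm --series '[0,0,-1,0,1,0,0,-1,0,1,0,0,0,0,1]'

```text
clock: 16.18
eef_pos: [456.0, 111.0, 65.2]
eef_rot: [-3.141, -0.002, 2.923]
wrist_force: [-6.6, -5.3, 0.0]
finger_gap: 29.5
finger_force: 20.0
```

>>> step_arm --series '[0,0,-0.6,0,1,0,0,-0.6,0,1,0,0,0,0,1]'

```text
clock: 16.55
eef_pos: [456.0, 111.0, 64.0]
eef_rot: [-3.141, -0.002, 2.923]
wrist_force: [-7.5, -5.1, 0.7]
finger_gap: 29.9
finger_force: 20.0
```

>>> step_arm --series '[0,0,-0.7,0,1,0,0,-0.7,0,1,0,0,0,0,1]'

```text
clock: 16.92
eef_pos: [456.0, 111.0, 62.6]
eef_rot: [-3.141, -0.002, 2.923]
wrist_force: [-6.5, -4.6, 0.7]
finger_gap: 29.8
finger_force: 20.0
```

Run:
```python
from h import *
a=np.radians(-12.55);ex=np.array([np.cos(a),np.sin(a)]);ey=np.array([-ex[1],ex[0]]);n=np.array([531.8,94.6])
for c in("wrist","side"):
    p,d,i=shot(c);Q=pts(d,i);cv2.imwrite(f"pics/{c}4.png",p)
    X=(Q[...,:2]-n)@ex;Y=(Q[...,:2]-n)@ey;Z=Q[...,2]
    for x in range(-130,80,10):
        m=(abs(X-x)<5)&(Y>-30)&(Y<30)&(Z>56)&(Z<85);m2=m&(abs(abs(Y)-23)<4)
        print(c,x,m2.sum(),np.median(Z[m2]).round(1) if m2.any() else "",m.sum(), np.percentile(Z[m],[50,95]).round(1) if m.any() else "")
```

```text
wrist -130 0  0 
wrist -120 0  0 
wrist -110 0  0 
wrist -100 0  0 
wrist -90 892 72.3 2241 [71.2 82.9]
wrist -80 11 80.3 1673 [77.  80.3]
wrist -70 0  626 [76.6 78.3]
wrist -60 0  449 [69.1 70.1]
wrist -50 0  872 [68.1 69.5]
wrist -40 0  260 [68.3 69.2]
wrist -30 0  0 
wrist -20 125 67.3 151 [67.3 68.2]
wrist -10 374 66.9 1439 [67.3 78.5]
wrist 0 328 66.4 552 [66.2 67.4]
wrist 10 0  26 [60.3 64. ]
wrist 20 0  0 
wrist 30 0  0 
wrist 40 0  0 
wrist 50 0  0 
wrist 60 0  0 
wrist 70 0  0 
side -130 0  0 
side -120 0  0 
side -110 0  0 
side -100 0  0 
side -90 8 71.1 39 [72.5 81.4]
side -80 3 70.3 26 [74.1 79.8]
side -70 9 67.9 18 [70.9 82.1]
side -60 0  14 [67.2 71.2]
side -50 7 66.7 30 [67.4 70.2]
side -40 12 66.1 34 [66.9 69.5]
side -30 11 65.4 25 [65.2 67.8]
side -20 10 65.9 24 [64.9 68. ]
side -10 9 65.4 55 [67.7 82.3]
side 0 5 64.7 34 [66.2 82. ]
side 10 4 64.7 31 [65.3 82.3]
side 20 8 62.3 17 [62.2 66.4]
side 30 12 63.7 23 [62.9 65.4]
side 40 8 61.8 20 [61.8 66.1]
side 50 11 62.3 23 [61.7 64.6]
side 60 7 61.6 24 [61.2 64.7]
side 70 12 65.0 46 [64.7 67.6]
```

View pics/wrist4.png

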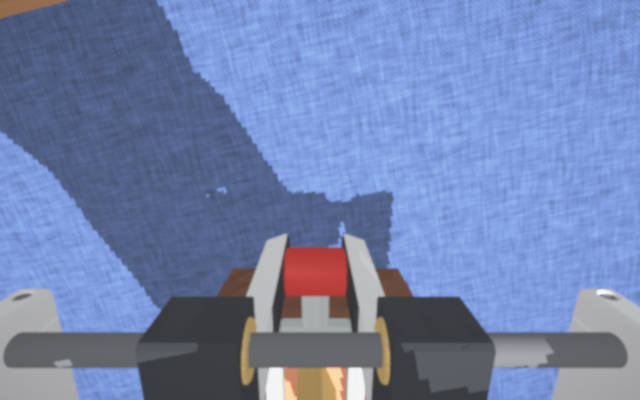

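The picture shows the red grip at (316,272) between the pads and the frame over the die. The bars still slope about 0.05 rad, so the clamp is not quite closed. I'll continue gently.

>>> step_arm --series '[0,0,-1,0,1,0,0,-1,0,1,0,0,-1,0,1,0,0,0,0,1]'

```text
clock: 17.52
eef_pos: [456.1, 111.0, 59.6]
eef_rot: [-3.141, -0.002, 2.923]
wrist_force: [-6.0, -5.5, -0.9]
finger_gap: 29.8
finger_force: 20.0
```

```bash
cat > ang.py <<'E'
from h import *
a=np.radians(-12.55);ex=np.array([np.cos(a),np.sin(a)]);ey=np.array([-ex[1],ex[0]]);n=np.array([531.8,94.6])
p,d,i=shot("wrist");Q=pts(d,i)
X=(Q[...,:2]-n)@ex;Y=(Q[...,:2]-n)@ey;Z=Q[...,2]
for x in(-50,-40,-20,-10,0,20,40):
    m=(abs(X-x)<4)&(abs(Y)<30)&(Z>58)&(Z<73)
    if m.sum()>20:print(x,m.sum(),np.median(Z[m]).round(1),np.arcsin((np.median(Z[m])-63)/(75-x)).round(3))
p=p.astype(int);m=(p[...,2]>1.8*p[...,1])&(p[...,2]>1.8*p[...,0])&(abs(X+77)<20)&(abs(Y)<20)&(Z>50)
if m.any():print("red",m.sum(),np.percentile(Z[m],[50,98]),X[m].min(),X[m].max())
E
python3 ang.py
```

```text
-50 543 65.9 0.023
-40 86 65.8 0.024
-20 148 65.6 0.027
-10 1061 65.2 0.026
0 381 64.8 0.024
red 2999 [72.88157129 75.54490566] -89.88060036110649 -66.12831729918686
```

>>> step_arm --series '[0,0,-1,0,1,0,0,-1,0,1,0,0,-0.7,0,1,0,0,-0.5,0,1,0,0,0,0,1]'

```text
clock: 18.2
eef_pos: [456.2, 111.0, 56.5]
eef_rot: [-3.141, -0.001, 2.923]
wrist_force: [-7.2, -5.4, 0.5]
finger_gap: 29.6
finger_force: 20.0
```

```bash
python3 ang.py
```

```text
-50 524 63.5 0.004
-40 39 63.2 0.002
-20 195 63.6 0.006
-10 1069 63.8 0.009
0 283 63.2 0.003
red 3015 [69.75941698 72.35469802] -89.6874161768147 -67.26699973137475
```

>>> step_arm --series '[0,0,-0.6,0,1,0,0,-0.5,0,1,0,0,0,0,1]'

```text
clock: 18.62
eef_pos: [456.2, 110.9, 55.6]
eef_rot: [-3.141, -0.001, 2.923]
wrist_force: [-7.3, -6.4, 4.8]
finger_gap: 29.7
finger_force: 20.0
```

>>> step_arm --series '[0,0,-0.4,0,1,0,0,-0.3,0,1,0,0,0,0,1]'

```text
clock: 19.0
eef_pos: [456.3, 111.0, 55.6]
eef_rot: [-3.141, -0.001, 2.923]
wrist_force: [-12.0, -7.7, 15.8]
finger_gap: 29.7
finger_force: 20.0
```

```bash
python3 ang.py
```

```text
-50 527 62.8 -0.002
-40 28 62.5 -0.004
-20 207 63.0 0.0
-10 1056 63.4 0.005
0 252 62.8 -0.002
red 3023 [68.95253831 71.49351441] -90.04700358447755 -67.10952754447307
```

The stop is reached and the bars are level. I'll ease off, release and withdraw upward.

>>> step_arm --series '[0,0,0.5,0,1,0,0,0,0,0.45,0,0,0,0,0.45,0,0,0,0,0.45,0,0,0,0,0.45,0,0,10,0,0.45,0,0,25,0,0.45,0,0,40,0,0.45,-10,0,50,0,0.45,-20,0,40,0,0.45,-20,0,20,0,0.45,0,0,0,0,0.45]'

```text
clock: 20.55
eef_pos: [406.5, 111.4, 241.9]
eef_rot: [3.14, 0.003, 2.923]
wrist_force: [-0.5, 0.2, 0.1]
finger_gap: 51.8
finger_force: 0.0
```

```bash
python3 ang.py
python3 - <<'E'
from h import *
p,d,i=shot("wrist");cv2.imwrite("pics/wrist5.png",p)
Q=pts(d,i);m=(np.hypot(Q[...,0]-532,Q[...,1]-95)<25)&(Q[...,2]>90)&(Q[...,2]<110);print(m.sum(),np.median(Q[m],0))
E
```

```text
-50 125 62.9 -0.001
-40 342 63.1 0.001
-20 113 63.0 0.0
-10 209 63.4 0.004
0 129 63.3 0.004
20 108 63.1 0.002
40 95 63.0 0.001
red 557 [69.32395087 71.71905224] -89.27887817403686 -66.7619466641261
391 [529.6857883   95.92855091  97.76560616]
```

View pics/wrist5.png

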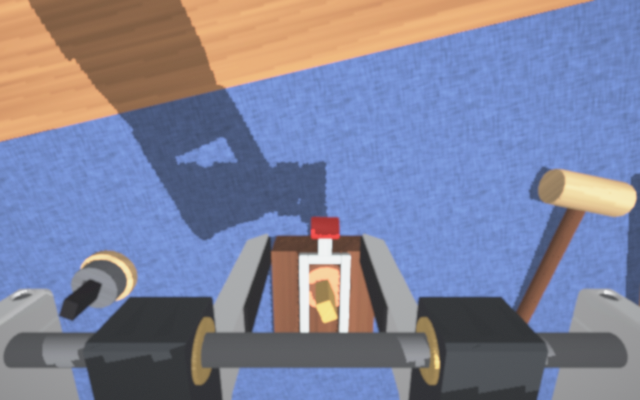

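The picture shows the clamp level with its bars either side of the stem at (325,300) and the red grip at (325,228). The stem top is still at z≈98, and the gripper is clear of everything.

```bash
python3 -c "from cell import manip;print(manip.sign_off())"
```

```text
the job is handed in; nothing more can be done
None
```

I seated the copper die fully home in the nest, then closed the clamp level over it and let go; the job is handed in at about 21 s, with no verdict returned. The die needed no turning in the nest, because I lined its key up with the slot before lowering it.

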